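# Press the last dowel pin home with one turn of the bench press flywheel

### The arm

A 7-joint arm with a two-finger parallel gripper is mounted at the origin on the work surface. World frame = base frame: x ahead of the robot, y to its left, z up, the work surface at z = 0. Lengths are in m, angles in rad, forces in N, time in s.
With the tool pointing down it reaches from about 0.425 to 0.925 m from the base axis. Payload 6.8 kg.
Tool frame: the origin (TCP) lies midway between the tips of the shut fingers; the grasp point (between the pads) lies 19 mm behind it (grip_point_offset is the z of the grasp point in the tool frame, in m); z points along the fingers, y is the line along which they close (so a half turn about z gives the same grasp; the last joint's range is limited). The gripper opens to 85 mm and grips with 20 to 120 N. Pads are 22 mm wide; open, the fingers measure 114 mm over their backs; the gripper's body (76 mm by 85 mm) begins 54 mm behind the grasp point. The pads swing forward as they close: fully open they stand 13 mm farther back than shut.
Start: joints at [1.083, 0.477, 0.022, 1.555, -0.011, 1.109, -0.083], TCP at [0.25, -0.627, 0.231] pointing down, gripper open.
Joint ranges: [-2.96, 2.96], [-0.34, 2.1], [-1.41, 1.46], [0.24, 2.44], [-1.37, 4.51], [0.17, 1.92], [-2.96, 2.96]. Speed limits (rad/s): [2.39, 2.39, 3.14, 3.14, 3.14, 3.14, 3.14].

### API

Orientations are given as a rotation vector (axis times angle).
In Python, from bench import get_obs, grab_frame, calibration, hand_in, grip_point_offset gives the robot as it stands.
- The arm moves only by the shell command python3 -m pendant 'ROWS' [OPENING] [FORCE]. ROWS is a JSON object of lists of equal length, an entry for each row: "translation": the shift along the world's x, y, z in units of 25 mm (1.0 is 25 mm), a list of three; "delta_rot": the turn, a rotation vector about the world's x, y, z in units of 5 degrees (1.0 is 5 degrees), a list of three. In form: {"translation": [[dx, dy, dz], ...], "delta_rot": [[rx, ry, rz], ...]}. A call has 1 to 12 rows; each row is the pose to reach, as a shift and turn from the pose commanded when the call began; what a row does not reach only later rows make up. A row lasts 1/8 s, in which the tool goes at most 62.5 mm and 10.7 degrees, less where a joint would pass 70% of its speed; a pose out of reach is approached as far as the arm can. A call with a gripper value outside its range is refused whole. OPENING is the opening, from 0 (shut) to 1 (fully open), set as the call begins (- or left out, the last holds). The fingers move at their own pace and stop on an object; FORCE is the grip in N (left out, the last holds). Time passes only in rows, so rows that repeat a pose let the fingers close. It gives the time, the measured TCP pose, the force, the opening and the grip force at its end, in the units of the state.
- get_obs(): the state, without advancing time (a new reading comes with each control period).
- grab_frame(name): name is "scene" or "top" or "wrist"; returns (picture, depth): 420x560x3 uint8, red, green, blue; 420x560 float32, m along the optical axis (not along the pixel's ray), 0 where there is no reading.
- calibration(name): a dict with "K" (3x3 intrinsics, pixels), "rvec" (rotation vector, rad) and "tvec" (3), from world to camera coordinates, as OpenCV has them. Camera axes: x right, y down, z forward; pixel columns grow to the right and rows downward; lengths in m; the calibration is good to about 2 mm. A picture is of the moment at which its call begins: read the wrist's pose just before it. calibration takes no time and is no camera call; for the wrist camera it gives the pose at the moment of the call.
- hand_in(): hands the job in; it is judged then, once.
The state is a dict: "clock": time; "joints": joint angles; "qvel": joint speeds; "tau": joint torques, N m; "tcp_pos": TCP position; "orientation": TCP orientation; "contact_force": force on the tool from outside, world axes, zero at the start; "moment": the same for the moment, N m; "grip_width": finger opening in m; "gripper_force": force on a finger pad.
Only numpy, scipy, OpenCV 4.12 (cv2) and the standard library are available. Lean on these libraries where they do the work, as an engineer would, in place of code of your own. Each camera call takes 0.05 s, during which the arm holds its last target. There are 200 camera calls.

### The job

The last brass dowel pin of the white model base plate still stands proud. Slide the plate along its rails, with a light push only, until it is home against the back stop of the bench press, and leave it there; then take the flywheel by its crank handle and turn it exactly one revolution, the top going away from the robot, so that one stroke presses the pin flush and the white mark stands under the red pointer again. Let go, and leave the other things on the bench where they are.

Things in the scene. Friction and masses are not known exactly. Their poses are not given: they have to be found in the camera images.
- press: grey hand-cranked eccentric bench press, fixed; base 270 x 130 mm, 280 mm tall. Origin on the bench directly below the ram axis. x axis: from its open front (robot's side) to its rear column, y to its left, z up; all positions below are in this frame. Its head (84 mm wide, underside at z = 148 mm) overhangs the bed from x = -32 mm rearward; the ram guide reaches down to z = 115 mm.
- bed_mouth (a point): point on the flat steel bed midway between the front ends of the two guide rails (x = -60, y = 0, z = 42 mm). The bed, top at z = 42 mm, runs from x = -120 to 80 mm; the rails, 65 mm apart and 9 mm high, run along x from here to x = 50 mm and flare at the front.
- stop: dark bracket of the back stop at the rear of the bed (origin x = 68, y = 0, z = 42 mm); its screw spindle with a 16 mm buffer pad points to the front. The screw is set anew each time and not measured: the pad stands between x = 10 and 38 mm, so the plate's rear edge is home somewhere from x = -95 to -67 mm: feel for it. The pad gives 1 mm per 3 N; a few newtons are right, over 8 N upset it.
- plate: white plastic base plate, 105 (x) x 62 (y) x 10 mm thick, 0.12 kg, on the bed between the rails (1.5 mm play each side). Origin at the centre of its underside, x axis towards the stop. Starts 25 to 68 mm short of home; slides with under 2 N. Its brass pins form an arch; the proud one is on the centre line, 24 mm from the edge that meets the stop.
- plate_rear (a point): middle of the plate's rear edge face (60 mm wide, 10 mm high), the edge nearest the robot, half-way up (5 mm over the bed): the place to push, towards the press's +x
- pin (a joint): how far the proud dowel pin (8.4 mm diameter) has been pressed into the plate, m: 0 = stands 9 mm proud, 0.009 = flush. It is an interference fit, takes about 35 N to move and stays where it is.
- foot (a point): centre of the lower face of the ram's pressing bar, 38 (x) x 20 (y) mm, which covers the proud pin wherever the plate is home: 76 mm above the bench at top dead centre. One revolution of the flywheel brings it 24 mm down, pressing the pin below it flush, and up again.
- flywheel (a joint): angle, rad: 0 = parked at top dead centre (handle straight up, white mark under red pointer), growing as the wheel's top moves to the press's +x (away from the robot); 2 pi = one revolution. Starts within 0.12 of 0. A drag brake holds it where it is left: turning takes about 8 N at the handle, up to 18 N while the pin goes in (1.8 to 3.1 rad). Nothing stops it at the mark.
- hub (a point): point on the flywheel's axis level with the middle of the crank handle (x = 0, y = -136, z = 205 mm). The wheel, 166 mm across, stands upright on the press's right side, from y = -68 to -84 mm, axis along y. The handle's middle circles this point at a radius of 60 mm.
- handle (a point): middle of the crank handle: a black freely turning sleeve, 21 mm in diameter and 88 mm long, that points level out of the wheel's face along the press's -y, from 3 to 91 mm off the face; this point is 49 mm from the sleeve's inner end
- jar: small white jar with a blue lid, 38 mm diameter, 36 mm tall, on the bench; origin at its underside
- dropper: white dropper bottle with a green cap, 32 mm diameter, 85 mm tall, on the bench; origin at its underside
- cast: plaster dental cast, 60 x 66 x 31 mm, on the bench; origin at its underside
Mind the look-alikes: they are no part of the job. Leave any blue or pink look-alike of the plate alone.

How it is judged:
On the way, in this order (a step that is already met when the one before it is completed fails the run):
1. the plate is pushed home: it bears on the back stop, before the wheel is turned (contact force between plate and stop above 0.2 N and value of joint flywheel below 0.5 rad), for 0.1 s.
2. the stroke presses the pin home (value of joint pin above 0.0075 m and value of joint flywheel above 2.4 rad), for 0.1 s.
3. the flywheel has made its one revolution and stands at top dead centre (value of joint flywheel between 6.183 and 6.383 rad), for 0.2 s.
At the end, for the whole second after the job is handed in: the pin is pressed in to within 1.5 mm of flush, the flywheel rests within 0.1 rad (6 degrees) of one full revolution from top dead centre, and the plate lies flat between its rails, still touching the back stop (all of step 3 and value of joint pin above 0.0075 m and velocity of joint flywheel between -0.05 and 0.05 rad/s and contact force between plate and stop above 0.05 N and angle between the x axis of plate and the x axis of press, either way round below 0.08 rad and angle between plate's own z axis and vertical below 0.05 rad and linear speed of plate below 0.01 m/s).
It fails at once if the plate is pushed against the back stop with more than 8 N (contact force between plate and stop above 8 N).
It fails at once if the flywheel is turned more than 0.3 rad past one revolution (value of joint flywheel above 6.583 rad).
It fails at once if the flywheel is turned backwards by more than 0.3 rad from the mark (value of joint flywheel below -0.3 rad).
It fails at once if the jar, the dropper bottle or the cast is moved more than 20 mm (distance of any of jar, dropper, cast from where it was at the start of the episode above 0.02 m).
It also fails if it takes over 70 s, if anything falls off the work surface, if the arm or the gripper's body presses on something with over 40 N, if the wrist force passes 120 N, or if a joint passes its speed limit or range.

## Working session

There is one attempt and no reset: what is moved stays moved. The work goes in short steps, Python scripts to look and compute and a shell command to move; the robot and the scene stay as the last step left them, time stands still between calls to the robot, and variables do not carry over. Pictures are saved under pics/ and viewed, at most 10 in all, crops included, and the job is handed in when it is done.

```bash
ls; mkdir -p pics
python3 - <<'E'
from bench import *
import cv2,numpy as np
for n in("scene","top"):
    p,d=grab_frame(n);cv2.imwrite(f"pics/{n}0.png",p[:,:,::-1]);np.save(n+"d.npy",d);np.save(n+"p.npy",p)
    c=calibration(n);print(n,c["K"],c["rvec"],c["tvec"])
print(get_obs(),grip_point_offset)
E
```

```text
pics
scene [[491.30877534   0.         282.08470302]
 [  0.         491.30877534 211.36020082]
 [  0.           0.           1.        ]] [ 1.1361308   2.10894995 -1.15787887] [ 0.24113611 -0.12450828  1.62859149]
top [[483.75771432   0.         280.38352657]
 [  0.         483.75771432 208.20809659]
 [  0.           0.           1.        ]] [ 2.1861465  -2.13976     0.11947156] [0.07424067 0.58876988 1.00351826]
{'clock': 0.1, 'joints': array([ 1.08290785,  0.47771394,  0.02232864,  1.55636088, -0.01150946,
        1.10929436, -0.08307259]), 'qvel': array([-0.00046091, -0.00275262, -0.00029725, -0.00232577, -0.00086996,
        0.00054194, -0.00030701]), 'tau': array([ 3.55547956e-03, -5.97758853e+01,  1.61294281e+00, -2.81954759e+01,
        1.26905070e-02,  5.05031276e-03,  3.21856044e-05]), 'tcp_pos': array([ 0.25003917, -0.62640163,  0.2304215 ]), 'orientation': array([-3.08353615e+00, -5.92775870e-01,  6.49467520e-04]), 'contact_force': array([-0.36361224, -0.36886477,  0.13615595]), 'moment': array([ 0.01548704, -0.05192451, -0.00655912]), 'gripper_force': 0.0, 'grip_width': 0.08558643661821745} -0.0187
```

View pics/scene0.png

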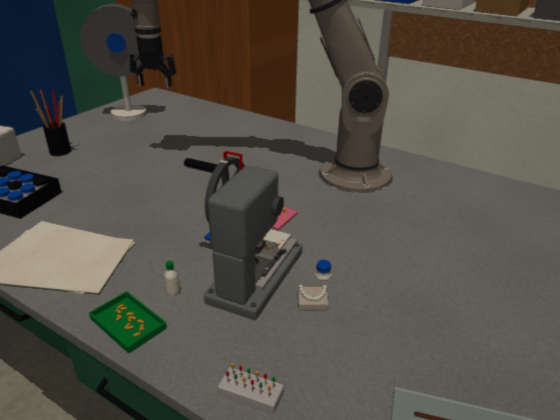

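View pics/top0.png

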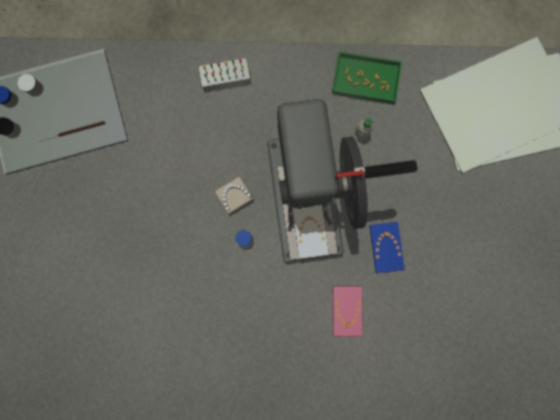

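The scene shows the press in mid-picture with the wheel on its right side. Candidates for the plate, in top-camera pixels:
- white plate on the bed: (313,242)
- blue plate: (388,248)
- pink plate: (348,310)

I choose the white one. The black handle is at (390,169). Next I take a close crop and fit the press pose from the cloud.

```bash
cat > h.py <<'E'
from bench import *
import cv2,numpy as np
def cloud(d,c):
    K=c["K"];R=cv2.Rodrigues(np.array(c["rvec"]))[0];t=np.array(c["tvec"]).ravel()
    v,u=np.mgrid[:d.shape[0],:d.shape[1]]
    P=np.stack([(u-K[0][2])/K[0][0]*d,(v-K[1][2])/K[1][1]*d,d],-1)
    W=(P-t)@R; W[d<=0]=np.nan
    return W
def proj(W,c):
    return cv2.projectPoints(np.array(W,float).reshape(-1,3),np.array(c["rvec"]),np.array(c["tvec"]),np.array(c["K"]),None)[0].reshape(-1,2)
E
python3 - <<'E'
from h import *
d=np.load("topd.npy");p=np.load("topp.npy");W=cloud(d,calibration("top"))
cv2.imwrite("pics/crop1.png",cv2.resize(p[85:285,230:430,::-1],(600,600),interpolation=cv2.INTER_CUBIC))
S=W[85:285,230:430].reshape(-1,3);S=S[~np.isnan(S[:,0])]
def rect(lo,hi,m=None):
    s=S[(S[:,2]>lo)&(S[:,2]<hi)]
    if m is not None: s=s[m(s)]
    r=cv2.minAreaRect(s[:,:2].astype(np.float32)*1000);print(lo,hi,len(s),r, cv2.boxPoints(r).round(0).tolist())
h=np.histogram(S[:,2],bins=np.arange(-.01,.3,.005));print([(round(b,3),n) for n,b in zip(*h) if n>60])
rect(.27,.29,lambda s:s[:,1]>-.14+0)
rect(.265,.29)
# handle
g=p.astype(int).sum(-1)
m=(W[...,2]>.2)&(g<110);m[:, :355]=0
H=W[m];print("handle",len(H),H.min(0),H.max(0))
for v,u in[(250,313),(242,313),(258,300),(150,278),(255,287),(253,338),(169,390),(170,366),(167,412)]:print((u,v),W[v,u],p[v,u])
E
```

```text
[(np.float64(-0.005), np.int64(6449)), (np.float64(0.0), np.int64(17300)), (np.float64(0.005), np.int64(1622)), (np.float64(0.01), np.int64(1103)), (np.float64(0.015), np.int64(235)), (np.float64(0.02), np.int64(480)), (np.float64(0.025), np.int64(645)), (np.float64(0.03), np.int64(908)), (np.float64(0.035), np.int64(277)), (np.float64(0.04), np.int64(678)), (np.float64(0.045), np.int64(230)), (np.float64(0.05), np.int64(1351)), (np.float64(0.055), np.int64(278)), (np.float64(0.165), np.int64(63)), (np.float64(0.21), np.int64(85)), (np.float64(0.215), np.int64(158)), (np.float64(0.22), np.int64(209)), (np.float64(0.225), np.int64(246)), (np.float64(0.23), np.int64(75)), (np.float64(0.24), np.int64(83)), (np.float64(0.245), np.int64(100)), (np.float64(0.25), np.int64(70)), (np.float64(0.255), np.int64(78)), (np.float64(0.26), np.int64(85)), (np.float64(0.265), np.int64(289)), (np.float64(0.27), np.int64(772)), (np.float64(0.275), np.int64(3735)), (np.float64(0.28), np.int64(1112)), (np.float64(0.285), np.int64(238))]
0.27 0.29 5855 ((636.8470458984375, 5.9824676513671875), (249.395416
[... 221 characters left out ...]
8894042969) [[497.0, -54.0], [638.0, -145.0], [775.0, 65.0], [635.0, 157.0]]
handle 578 [ 0.53569048 -0.13569033  0.20973474] [ 0.64200495 -0.03400172  0.28737996]
(313, 250) [0.49883913 0.01687747 0.05018586] [176 182 184]
(313, 242) [0.51538743 0.01728718 0.05287296] [175 182 184]
(300, 258) [0.48164558 0.04374687 0.05099183] [114 115 110]
(278, 150) [0.71435274 0.09476536 0.03203241] [ 98 100  94]
(287, 255) [0.48751569 0.07072437 0.03597285] [70 72 69]
(338, 253) [ 0.49410385 -0.03734719  0.03300508] [83 84 80]
(390, 169) [ 0.62890818 -0.09361123  0.27539265] [31 31 29]
(366, 170) [ 0.62607442 -0.05367383  0.27694654] [39 38 36]
(412, 167) [ 0.63328813 -0.13032109  0.27421959] [32 32 31]
```

View pics/crop1.png

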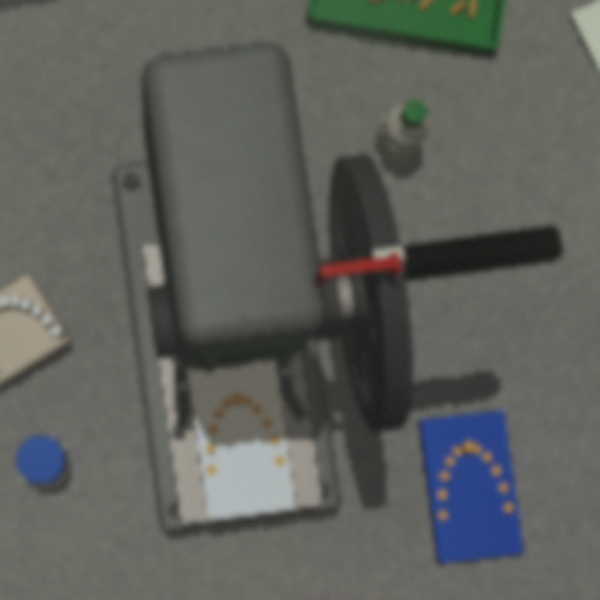

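The crop confirms the white plate on the bed (crop ~(245,480)), with its arch of pins. The blue one lies loose on the bench. Next I fit the yaw and origin.

Run:
```python
from h import *
from scipy.optimize import least_squares
d=np.load("topd.npy");p=np.load("topp.npy");c=calibration("top");W=cloud(d,c)
D=np.load("scened.npy");Ps=np.load("scenep.npy");Ws=cloud(D,calibration("scene"))
# corners of base by hand: crop/3+offset -> ray to z plane
def ray(u,v,z,c=c):
    K=np.array(c["K"]);R=cv2.Rodrigues(np.array(c["rvec"]))[0];t=np.array(c["tvec"]).ravel()
    o=-R.T@t;r=R.T@np.linalg.inv(K)@[u,v,1];return o+r*(z-o[2])/r[2]
f=lambda a,b,z:ray(a/3+230-.33,b/3+85-.33,z)
for z in(.0,.03):
  a=f(114,172,z);b=f(166,530,z);e=f(338,513,z)
  print(z,a,b,e,"yaw left",np.degrees(np.arctan2(a[1]-b[1],a[0]-b[0])),"front",np.degrees(np.arctan2(e[0]-b[0],b[1]-e[1])),np.linalg.norm((e-b)),np.linalg.norm(a-b))
for nm,A in(("l",f(192,510,.052)),("r",f(297,508,.052))):print("plate rear",nm,A)
# handle cylinder fits
def cyl(X,nm):
    def res(q):
        yaw,x0,z0=q[:3]; n=np.array([-np.sin(yaw),np.cos(yaw)])
        # axis direction along press y, horizontal ; radial dist
        s=X[:,0]*np.cos(yaw)+X[:,1]*np.sin(yaw)-x0
        return np.hypot(s,X[:,2]-z0)-.0105
    r=least_squares(res,[.12,.62,.265],loss="soft_l1",f_scale=.002)
    yaw=r.x[0];along=-X[:,0]*np.sin(yaw)+X[:,1]*np.cos(yaw)
    print(nm,len(X),"yaw",np.degrees(yaw),r.x[1:],np.abs(r.fun).mean(),"along",np.percentile(along,[0,2,98,100]))
g=p.astype(int).sum(-1)
for W_,g_,nm in((W,g,"top"),(Ws,Ps.astype(int).sum(-1),"scene")):
    m=(W_[...,2]>.235)&(W_[...,2]<.30)&(W_[...,1]<-.055)&(W_[...,1]>-.2)&(abs(W_[...,0]-.63)<.03)&(g_<130)
    cyl(W_[m],nm)
```

```text
0.0 [0.73972314 0.11869718 0.        ] [0.47421365 0.07434498 0.        ] [ 0.48922148 -0.05076492  0.        ] yaw left 9.483448774620857 front 6.8403520337800625 0.12600683234208573 0.269188419880717
0.03 [0.73214838 0.11771797 0.03      ] [0.47413196 0.07461745 0.03      ] [ 0.48871624 -0.04696167  0.03      ] yaw left 9.483448774620856 front 6.840352033780099 0.12245073534060912 0.2615915291806061
plate rear l [0.48824407 0.05707074 0.052     ]
plate rear r [ 0.49118768 -0.01571706  0.052     ]
top 498 yaw 9.478719970992287 [0.60615527 0.26579841] 0.0009875196639813552 along [-0.23821722 -0.23629037 -0.15848463 -0.15636856]
scene 276 yaw 8.1505122862952 [0.60870863 0.26281894] 0.0012040743372443478 along [-0.22585573 -0.22362558 -0.14751679 -0.14501345]
```

```bash
python3 -m pendant '{"translation":[[2,4,0],[3,7,0],[4,10,0],[5,13,0],[6,16,0],[6.5,18,0],[7,20,0],[7.5,22,0],[8,24,0],[8,25.6,0],[8,25.6,0],[8,25.6,0]],"delta_rot":[[0,0,1.6],[0,0,3.2],[0,0,4.8],[0,0,6.4],[0,0,8],[0,0,9.6],[0,0,11.2],[0,0,12.8],[0,0,14],[0,0,15.4],[0,0,15.4],[0,0,15.4]]}' 0 60
python3 - <<'E'
from h import *
print(get_obs());c=calibration("wrist")
p,d=grab_frame("wrist");cv2.imwrite("pics/w1.png",p[:,:,::-1]);np.save("w1d.npy",d);np.save("w1p.npy",p)
import pickle;pickle.dump(c,open("w1c.pkl","wb"))
R=cv2.Rodrigues(np.array(c["rvec"]))[0];print("cam",-R.T@np.array(c["tvec"]).ravel(),R[2])
E
```

```text
clock: 1.6
tcp_pos: [0.4504, 0.0171, 0.2314]
orientation: [-2.036, -2.392, -0.002]
contact_force: [-0.3, -0.5, -0.3]
grip_width: 0.0002
gripper_force: 0.0
{'clock': 1.6, 'joints': array([ 0.38863404,  0.15241251, -0.61112608,  2.03436695,  0.10326583,
        0.98378421, -0.11420814]), 'qvel': array([ 0.04719645, -0.00543194,  0.07542831,  0.01748541,  0.01528748,
        0.01048902,  0.04574847]), 'tau': array([ -1.76455837, -32.66679168,  -3.59990314, -26.36128664,
        -0.20114848,  -0.11041151,  -0.49562417]), 'tcp_pos': array([0.45038897, 0.01713213, 0.23144939]), 'orientation': array([-2.03633547e+00, -2.39151544e+00, -2.17783610e-03]), 'contact_force': array([-0.29904227, -0.4752671 , -0.31737608]), 'moment': array([-0.06253598, -0.00848303, -0.0433569 ]), 'gripper_force': 0.0, 'grip_width': 0.00015258221742036463}
cam [0.43844996 0.08562248 0.37435777] [ 0.04470681 -0.27106437 -0.96152244]
```

View pics/w1.png

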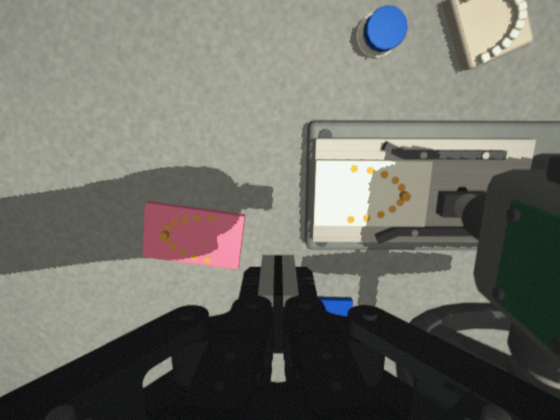

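The wrist view shows the white plate's near edge at about (315,161)–(315,227). The bed mouth flares are at (385,147) and (380,237), and the base's left edge is at row ~122 and its right edge at row ~248. I measure from these.

Run:
```python
from h import *
import pickle
c=pickle.load(open("w1c.pkl","rb"));d=np.load("w1d.npy");p=np.load("w1p.npy").astype(int);W=cloud(d,c)
def ray(u,v,z):
    K=np.array(c["K"]);R=cv2.Rodrigues(np.array(c["rvec"]))[0];t=np.array(c["tvec"]).ravel()
    o=-R.T@t;r=R.T@np.linalg.inv(K)@[u,v,1];return o+r*(z-o[2])/r[2]
# white lit plate
m=(p.min(-1)>195).astype(np.uint8);m[:, :300]=0;m[:,420:]=0;m[:140]=0;m[235:]=0
q=np.argwhere(m);print("white",len(q),q.min(0),q.max(0))
z=.052
cols={v:np.where(m[v])[0] for v in range(165,224,3)}
E=np.array([ray(w.min()-.5,v,z)[:2] for v,w in cols.items() if len(w)>20]);
f=np.polyfit(E[:,1],E[:,0],1);print("rear edge x=f(y)",f,"yaw",-np.degrees(np.arctan(f[0])))
up=[];lo=[]
for u in range(322,350,2):
    w=np.where(m[:,u])[0]
    if len(w)>20: up.append(ray(u,w.min()-.5,z)[:2]);lo.append(ray(u,w.max()+.5,z)[:2])
up,lo=np.array(up),np.array(lo)
for n,e in(("L",up),("R",lo)):g=np.polyfit(e[:,0],e[:,1],1);print(n,e.mean(0),np.degrees(np.arctan(g[0])))
print("plate z",np.nanmedian(W[170:220,325:360,2]))
# base outline: z edge left and right, columns
L=[];Rr=[]
for u in range(320,470,5):
    col=W[:,u,2]
    i=[v for v in range(90,150) if col[v]>.012 and col[v+1]>.012]
    j=[v for v in range(225,275) if col[v]>.012 and col[v-1]>.012]
    if i:L.append(W[i[0]+1,u])
    if j and u<360:Rr.append(W[j[-1]-1,u])
for n,e in(("baseL",L),("baseR",Rr)):
    e=np.array(e);g=np.polyfit(e[:,0],e[:,1],1);print(n,len(e),g,np.degrees(np.arctan(g[0])),e.mean(0),np.std(e[:,1]-np.polyval(g,e[:,0])))
F=[]
for v in range(135,240,5):
    w=[u for u in range(290,330) if W[v,u,2]>.012 and W[v,u+1,2]>.012]
    if w:F.append(W[v,w[0]+1])
F=np.array(F);print("front",F.mean(0),np.degrees(-np.arctan(np.polyfit(F[:,1],F[:,0],1)[0])))
```

```text
white 4737 [140 314] [226 419]
rear edge x=f(y) [-0.15593285  0.48701016] yaw 8.862919821499837
L [0.4927849  0.06623639] 9.171112638341947
R [ 0.50902466 -0.01241985] 6.958553414895973
plate z 0.05218735738141246
baseL 30 [0.15709656 0.00420689] 8.928001476400857 [0.54655243 0.09006839 0.02673492] 0.00023064271157347934
baseR 8 [ 0.17129128 -0.13009855] 9.719936465053534 [ 0.52106337 -0.04084494  0.02910115] 0.0002053078206825266
front [0.47942456 0.01633091 0.02510938] 9.005950002780962
```

Run:
```python
from h import *
import pickle
from scipy.optimize import least_squares
c=pickle.load(open("w1c.pkl","rb"))
yaw=np.radians(9);ex=np.array([np.cos(yaw),np.sin(yaw),0]);ey=np.array([-np.sin(yaw),np.cos(yaw),0])
K=np.array(c["K"]);R=cv2.Rodrigues(np.array(c["rvec"]))[0];t=np.array(c["tvec"]).ravel();o=-R.T@t
for u,v in((383,146),(377,238)):
    r=R.T@np.linalg.inv(K)@[u,v,1];P=o+r*(.051-o[2])/r[2];print("rail",P@ex,P@ey)
for nm in("top","scene"):
    W=cloud(np.load(nm+"d.npy"),calibration(nm)).reshape(-1,3);W=W[~np.isnan(W[:,0])]
    a,b,z=W@ex,W@ey,W[:,2]
    h=(b<-.157)&(b>-.24)&(abs(a-.605)<.03)&(z>.235)&(z<.3)
    f=least_squares(lambda q:np.hypot(a[h]-q[0],z[h]-q[1])-.0105,[.605,.265],loss="soft_l1",f_scale=.002);print(nm,"handle",h.sum(),f.x,np.percentile(b[h],[1,99]))
    w=(b<-.125)&(b>-.15)&(np.hypot(a-.605,z-.205)<.1)&(np.hypot(a-.605,z-.205)>.074)&(z>.1)
    f=least_squares(lambda q:np.hypot(a[w]-q[0],z[w]-.205)-.083,[.605],loss="soft_l1",f_scale=.002);print(" wheel",w.sum(),f.x,np.abs(f.fun).mean(),np.percentile(b[w],[2,98]))
```

```text
rail 0.5399700474634286 -0.01729108867225622
rail 0.5414488151565859 -0.10384857998198038
top handle 581 [0.60783338 0.26573706] [-0.2365856 -0.1578255]
 wheel 1005 [0.60253285] 0.0017213428407943517 [-0.14472155 -0.12895153]
scene handle 289 [0.60588481 0.26275839] [-0.23433967 -0.1576491 ]
 wheel 469 [0.59967708] 0.0027347852506250333 [-0.14393615 -0.12669633]
```

```bash
cat > st.py <<'E'
from h import *
yaw=np.radians(9);ex=np.array([np.cos(yaw),np.sin(yaw),0]);ey=np.array([-np.sin(yaw),np.cos(yaw),0])
def show():
    o=get_obs();p=o["tcp_pos"];f=o["contact_force"];R=cv2.Rodrigues(o["orientation"])[0]
    print("t%.2f press x %.1f y %.1f z %.1f | F ex %.2f ey %.2f z %.2f | w %.4f gf %.1f | toolz %s tooly %s"%(o["clock"],1e3*(p@ex-.601),1e3*(p@ey+.060),1e3*p[2],f@ex,f@ey,f[2],o["grip_width"],o["gripper_force"],(R[:,2]).round(3),R[:,1].round(3)))
    return o
if __name__=="__main__":show()
E
python3 - <<'E'
from st import *
import pickle
c=pickle.load(open("w1c.pkl","rb"));W=cloud(np.load("w1d.npy"),c)
for v in(258,262,270,280):
    w=[u for u in range(240,320) if W[v,u,2]>.2]
    if w:print(v,w[0],w[-1],[(W[v,u]@ex).round(4) for u in(w[0],w[-1])],W[v,w[len(w)//2]])
E
python3 -m pendant '{"translation":[[0,-0.2,-1.5],[0,-0.28,-3],[-0.05,-0.28,-4.5],[-0.05,-0.28,-5.2],[-0.05,-0.28,-5.2],[-0.05,-0.28,-5.2]],"delta_rot":[[0.2,-1.2,0],[0.375,-2.37,0],[0.375,-2.37,0],[0.375,-2.37,0],[0.375,-2.37,0],[0.375,-2.37,0]]}'>/dev/null; python3 st.py
```

```text
258 262 293 [np.float64(0.4404), np.float64(0.4529)] [0.44796904 0.02812722 0.2403548 ]
262 261 294 [np.float64(0.4402), np.float64(0.4531)] [0.44801158 0.02783153 0.24356444]
270 245 310 [np.float64(0.4337), np.float64(0.4595)] [0.44799952 0.02783259 0.25079146]
280 242 313 [np.float64(0.4332), np.float64(0.46)] [0.44798244 0.02785545 0.25893018]
t2.40 press x -156.2 y -5.0 z 101.9 | F ex 0.55 ey 0.11 z 0.91 | w 0.0002 gf 0.0 | toolz [ 0.206  0.032 -0.978] tooly [0.967 0.148 0.209]
```

```bash
python3 -m pendant '{"translation":[[0,0.2,-1],[0,0.2,-2],[0,0.2,-2.2],[0,0.2,-2.2],[0,0.2,-2.2]],"delta_rot":[[0,0,0],[0,0,0],[0,0,0],[0,0,0],[0,0,0]]}'>/dev/null; python3 st.py
python3 -m pendant '{"translation":[[0.3,0.05,0],[0.6,0.1,0],[0.7,0.11,0],[0.8,0.13,0],[0.8,0.13,0],[0.8,0.13,0]],"delta_rot":[[0,0,0],[0,0,0],[0,0,0],[0,0,0],[0,0,0],[0,0,0]]}'>/dev/null; python3 st.py
```

```text
t3.02 press x -154.9 y 0.5 z 47.4 | F ex 0.27 ey -0.16 z -0.49 | w -0.0002 gf 0.0 | toolz [ 0.207  0.032 -0.978] tooly [0.966 0.148 0.21 ]
t3.77 press x -135.8 y 0.8 z 46.2 | F ex 0.64 ey 0.71 z 0.18 | w -0.0001 gf 0.0 | toolz [ 0.205  0.032 -0.978] tooly [0.967 0.149 0.208]
```

```bash
python3 -m pendant '{"translation":[[0.08,0.013,0],[0.16,0.025,0],[0.24,0.038,0],[0.32,0.05,0],[0.4,0.063,0],[0.48,0.076,0],[0.56,0.089,0],[0.64,0.1,0],[0.72,0.114,0],[0.8,0.127,0],[0.88,0.139,0],[0.94,0.149,0]],"delta_rot":[[0,0,0],[0,0,0],[0,0,0],[0,0,0],[0,0,0],[0,0,0],[0,0,0],[0,0,0],[0,0,0],[0,0,0],[0,0,0],[0,0,0]]}'>/dev/null; python3 st.py
python3 -m pendant '{"translation":[[0.04,0.006,0],[0.08,0.013,0],[0.12,0.019,0],[0.16,0.025,0]],"delta_rot":[[0,0,0],[0,0,0],[0,0,0],[0,0,0]]}'>/dev/null; python3 st.py
python3 -m pendant '{"translation":[[0.04,0.006,0],[0.08,0.013,0],[0.12,0.019,0],[0.16,0.025,0]],"delta_rot":[[0,0,0],[0,0,0],[0,0,0],[0,0,0]]}'>/dev/null; python3 st.py
```

```text
t5.28 press x -111.6 y 0.8 z 46.3 | F ex -0.39 ey 0.81 z 0.21 | w -0.0002 gf 0.2 | toolz [ 0.205  0.033 -0.978] tooly [0.967 0.149 0.208]
t5.78 press x -107.6 y 0.8 z 46.3 | F ex -0.18 ey 0.16 z 0.11 | w 0.0001 gf 0.2 | toolz [ 0.205  0.033 -0.978] tooly [0.967 0.149 0.208]
t6.28 press x -103.6 y 0.7 z 46.3 | F ex -0.69 ey 0.13 z -0.56 | w -0.0002 gf 0.2 | toolz [ 0.205  0.032 -0.978] tooly [0.967 0.149 0.208]
```

```bash
cat > g.py <<'E'
from st import *
import sys
o=show();sys.exit(int(o["contact_force"]@ex<-2.0))
E
python3 -m pendant '{"translation":[[0.02,0.003,0],[0.04,0.006,0],[0.04,0.006,0]],"delta_rot":[[0,0,0],[0,0,0],[0,0,0]]}'>/dev/null; python3 g.py && \
python3 -m pendant '{"translation":[[0.02,0.003,0],[0.04,0.006,0],[0.04,0.006,0]],"delta_rot":[[0,0,0],[0,0,0],[0,0,0]]}'>/dev/null; python3 g.py && \
python3 -m pendant '{"translation":[[0.02,0.003,0],[0.04,0.006,0],[0.04,0.006,0]],"delta_rot":[[0,0,0],[0,0,0],[0,0,0]]}'>/dev/null; python3 g.py && \
python3 -m pendant '{"translation":[[0.02,0.003,0],[0.04,0.006,0],[0.04,0.006,0]],"delta_rot":[[0,0,0],[0,0,0],[0,0,0]]}'>/dev/null; python3 g.py && \
python3 -m pendant '{"translation":[[0.02,0.003,0],[0.04,0.006,0],[0.04,0.006,0]],"delta_rot":[[0,0,0],[0,0,0],[0,0,0]]}'>/dev/null; python3 g.py
```

```text
t6.65 press x -102.5 y 0.8 z 46.3 | F ex 0.20 ey -0.58 z 0.18 | w -0.0002 gf 0.1 | toolz [ 0.205  0.033 -0.978] tooly [0.967 0.149 0.208]
t7.03 press x -101.5 y 0.8 z 46.3 | F ex -0.74 ey -0.28 z -0.14 | w -0.0003 gf 0.1 | toolz [ 0.205  0.033 -0.978] tooly [0.967 0.149 0.208]
t7.40 press x -100.5 y 0.8 z 46.3 | F ex -0.48 ey -0.89 z -0.17 | w 0.0003 gf 0.1 | toolz [ 0.205  0.033 -0.978] tooly [0.967 0.149 0.208]
t7.78 press x -99.5 y 0.7 z 46.3 | F ex 0.78 ey 0.16 z 0.01 | w 0.0004 gf 0.1 | toolz [ 0.205  0.033 -0.978] tooly [0.967 0.149 0.208]
t8.15 press x -98.5 y 0.7 z 46.3 | F ex -0.69 ey -0.57 z -0.17 | w 0.0001 gf 0.1 | toolz [ 0.205  0.033 -0.978] tooly [0.967 0.149 0.208]
```

```bash
python3 -m pendant '{"translation":[[0.02,0.003,0],[0.04,0.006,0],[0.04,0.006,0]],"delta_rot":[[0,0,0],[0,0,0],[0,0,0]]}'>/dev/null; python3 g.py && \
python3 -m pendant '{"translation":[[0.02,0.003,0],[0.04,0.006,0],[0.04,0.006,0]],"delta_rot":[[0,0,0],[0,0,0],[0,0,0]]}'>/dev/null; python3 g.py && \
python3 -m pendant '{"translation":[[0.02,0.003,0],[0.04,0.006,0],[0.04,0.006,0]],"delta_rot":[[0,0,0],[0,0,0],[0,0,0]]}'>/dev/null; python3 g.py && \
python3 -m pendant '{"translation":[[0.02,0.003,0],[0.04,0.006,0],[0.04,0.006,0]],"delta_rot":[[0,0,0],[0,0,0],[0,0,0]]}'>/dev/null; python3 g.py && \
python3 -m pendant '{"translation":[[0.02,0.003,0],[0.04,0.006,0],[0.04,0.006,0]],"delta_rot":[[0,0,0],[0,0,0],[0,0,0]]}'>/dev/null; python3 g.py && \
python3 -m pendant '{"translation":[[0.02,0.003,0],[0.04,0.006,0],[0.04,0.006,0]],"delta_rot":[[0,0,0],[0,0,0],[0,0,0]]}'>/dev/null; python3 g.py && \
python3 -m pendant '{"translation":[[0.02,0.003,0],[0.04,0.006,0],[0.04,0.006,0]],"delta_rot":[[0,0,0],[0,0,0],[0,0,0]]}'>/dev/null; python3 g.py
python3 - <<'E'
from h import *
p,d=grab_frame("wrist");cv2.imwrite("pics/w2.png",p[:,:,::-1])
E
```

```text
t8.53 press x -97.6 y 0.7 z 46.3 | F ex -0.85 ey 0.02 z -0.15 | w -0.0002 gf 0.5 | toolz [ 0.205  0.032 -0.978] tooly [0.967 0.149 0.208]
t8.90 press x -97.0 y 0.6 z 46.2 | F ex -3.54 ey 0.44 z 2.13 | w -0.0003 gf 1.7 | toolz [ 0.205  0.032 -0.978] tooly [0.967 0.149 0.207]
t8.90 press x -97.0 y 0.6 z 46.2 | F ex -3.54 ey 0.44 z 2.13 | w -0.0003 gf 1.7 | toolz [ 0.205  0.032 -0.978] tooly [0.967 0.149 0.207]
t8.90 press x -97.0 y 0.6 z 46.2 | F ex -3.54 ey 0.44 z 2.13 | w -0.0003 gf 1.7 | toolz [ 0.205  0.032 -0.978] tooly [0.967 0.149 0.207]
t8.90 press x -97.0 y 0.6 z 46.2 | F ex -3.54 ey 0.44 z 2.13 | w -0.0003 gf 1.7 | toolz [ 0.205  0.032 -0.978] tooly [0.967 0.149 0.207]
t8.90 press x -97.0 y 0.6 z 46.2 | F ex -3.54 ey 0.44 z 2.13 | w -0.0003 gf 1.7 | toolz [ 0.205  0.032 -0.978] tooly [0.967 0.149 0.207]
t8.90 press x -97.0 y 0.6 z 46.2 | F ex -3.54 ey 0.44 z 2.13 | w -0.0003 gf 1.7 | toolz [ 0.205  0.032 -0.978] tooly [0.967 0.149 0.207]
```

View pics/w2.png

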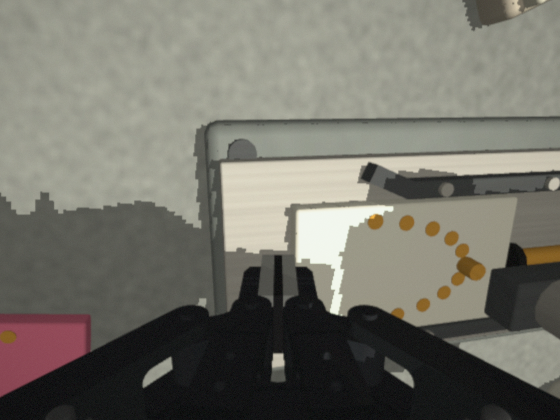

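The plate has moved home. Its near edge (295,210) is against the fingers, and the brass spindle's pad at (515,257) meets its far edge. Force is about 3.5 N, a light bearing. Now I back off, rise and go over the handle.

```bash
python3 -m pendant '{"translation":[[0,0,0],[-0.3,-0.05,0],[-1.18,-0.19,0],[-1.18,-0.19,2.5],[-1.18,-0.19,5],[-1.18,-0.19,7.5],[-1.18,-0.19,10],[-1.18,-0.19,11.8],[-1.18,-0.19,11.8]],"delta_rot":[[0,0,0],[0,0,0],[0,0,0],[-0.1,0.6,0],[-0.2,1.2,0],[-0.375,2.37,0],[-0.375,2.37,0],[-0.375,2.37,0],[-0.375,2.37,0]]}'>/dev/null; python3 st.py
python3 -m pendant '{"translation":[[1.5,-1.2,0],[3,-2.4,0],[4.5,-3.6,0],[6.12,-4.8,0],[6.12,-4.8,0],[6.12,-4.8,0]],"delta_rot":[[0,0,0],[0,0,0],[0,0,0],[0,0,0],[0,0,0],[0,0,0]]}' 1 >/dev/null; python3 st.py
python3 - <<'E'
from h import *
p,d=grab_frame("wrist");cv2.imwrite("pics/w3.png",p[:,:,::-1])
E
```

```text
t10.07 press x -124.1 y 0.8 z 345.2 | F ex -0.28 ey -0.31 z -0.61 | w -0.0000 gf 0.0 | toolz [ 0.009 -0.001 -1.   ] tooly [0.988 0.152 0.009]
t10.82 press x 5.4 y -140.9 z 339.9 | F ex -0.35 ey 0.33 z 1.04 | w 0.0852 gf 0.0 | toolz [-0.002  0.001 -1.   ] tooly [ 0.988  0.153 -0.002]
```

View pics/w3.png

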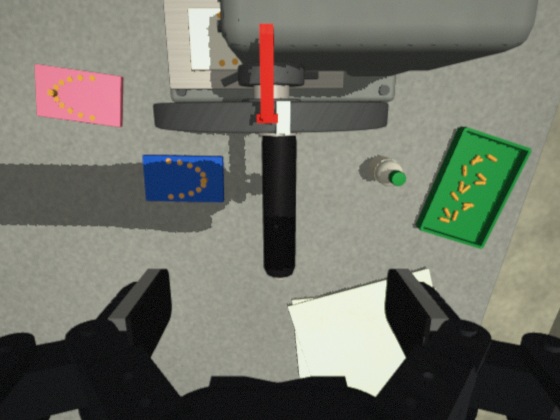

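Handle at column 279, rows 135–275, centred between the fingers (pads at columns ~155 and ~405). The white mark (284,115) is slightly past the pointer (267,118). I descend and grip.

```bash
python3 -m pendant '{"translation":[[0,0,-1.5],[0,0,-3],[0,0,-3.8],[0,0,-3.8]],"delta_rot":[[0,0,0],[0,0,0],[0,0,0],[0,0,0]]}'>/dev/null; python3 st.py
python3 -m pendant '{"translation":[[0,0,0],[0,0,0],[0,0,0],[0,0,0],[0,0,0],[0,0,0]],"delta_rot":[[0,0,0],[0,0,0],[0,0,0],[0,0,0],[0,0,0],[0,0,0]]}' 0 60 >/dev/null; python3 st.py
```

```text
t11.38 press x 5.0 y -141.2 z 245.5 | F ex 0.16 ey -0.64 z 0.91 | w 0.0857 gf 0.0 | toolz [-0.002  0.    -1.   ] tooly [ 0.988  0.153 -0.002]
t12.12 press x 6.2 y -141.9 z 247.0 | F ex -1.42 ey -0.24 z 6.80 | w 0.0194 gf 58.6 | toolz [ 0.001 -0.    -1.   ] tooly [0.988 0.152 0.001]
```

```bash
cat > arc.py <<'E'
import numpy as np,sys
# commanded start (x,z mm), angles from,to, rows
x0,z0,a,b,n=map(float,sys.argv[1:6])
for t in np.linspace(a,b,int(n)+1)[1:]:
    s=60*np.sin(t)-x0;h=187.3+60*np.cos(t)-z0
    print("[%.2f,%.2f,%.2f],"%(.9877*s/25,.1564*s/25,h/25),end="")
print()
E
python3 arc.py 5 245.5 .1 1.57 12;python3 arc.py 60 187.3 1.57 3.14 12;python3 arc.py 0 127.3 3.14 4.71 12;python3 arc.py -60 187.3 4.71 6.08 11
```

```text
[0.33,0.05,0.01],[0.60,0.10,-0.07],[0.87,0.14,-0.19],[1.12,0.18,-0.33],[1.35,0.21,-0.51],[1.56,0.25,-0.72],[1.74,0.28,-0.95],[1.89,0.30,-1.20],[2.01,0.32,-1.46],[2.10,0.33,-1.74],[2.15,0.34,-2.03],[2.17,0.34,-2.33],
[-0.02,-0.00,-0.31],[-0.08,-0.01,-0.62],[-0.18,-0.03,-0.92],[-0.32,-0.05,-1.20],[-0.49,-0.08,-1.46],[-0.69,-0.11,-1.70],[-0.93,-0.15,-1.90],[-1.18,-0.19,-2.08],[-1.46,-0.23,-2.22],[-1.75,-0.28,-2.32],[-2.06,-0.33,-2.38],[-2.37,-0.37,-2.40],
[-0.31,-0.05,0.02],[-0.61,-0.10,0.08],[-0.90,-0.14,0.18],[-1.18,-0.19,0.32],[-1.44,-0.23,0.49],[-1.67,-0.26,0.70],[-1.88,-0.30,0.94],[-2.05,-0.32,1.20],[-2.19,-0.35,1.48],[-2.29,-0.36,1.77],[-2.35,-0.37,2.08],[-2.37,-0.38,2.39],
[0.02,0.00,0.29],[0.07,0.01,0.59],[0.16,0.03,0.87],[0.29,0.05,1.14],[0.44,0.07,1.40],[0.63,0.10,1.63],[0.84,0.13,1.83],[1.08,0.17,2.01],[1.33,0.21,2.16],[1.61,0.25,2.27],[1.89,0.30,2.35],
```

```bash
python3 -m pendant '{"translation":[[0.33,0.05,0.01],[0.60,0.10,-0.07],[0.87,0.14,-0.19],[1.12,0.18,-0.33],[1.35,0.21,-0.51],[1.56,0.25,-0.72]],"delta_rot":[[0,0,0],[0,0,0],[0,0,0],[0,0,0],[0,0,0],[0,0,0]]}' - 80 >/dev/null; python3 st.py
```

```text
t12.88 press x 44.5 y -141.9 z 228.3 | F ex -5.04 ey -0.15 z 6.04 | w 0.0186 gf 78.2 | toolz [-0.002 -0.001 -1.   ] tooly [ 0.988  0.152 -0.002]
```

```bash
python3 -m pendant '{"translation":[[0.18,0.03,-0.23],[0.33,0.05,-0.48],[0.45,0.07,-0.74],[0.54,0.08,-1.02],[0.59,0.09,-1.31],[0.61,0.09,-1.61]],"delta_rot":[[0,0,0],[0,0,0],[0,0,0],[0,0,0],[0,0,0],[0,0,0]]}' >/dev/null; python3 st.py
python3 -m pendant '{"translation":[[-0.02,0.00,-0.31],[-0.08,-0.01,-0.62],[-0.18,-0.03,-0.92],[-0.32,-0.05,-1.20],[-0.49,-0.08,-1.46],[-0.69,-0.11,-1.70]],"delta_rot":[[0,0,0],[0,0,0],[0,0,0],[0,0,0],[0,0,0],[0,0,0]]}' >/dev/null; python3 st.py
```

```text
t13.62 press x 60.7 y -141.9 z 188.7 | F ex -4.73 ey 0.72 z 8.43 | w 0.0187 gf 78.4 | toolz [-0. -0. -1.] tooly [ 0.988  0.152 -0.   ]
t14.38 press x 47.8 y -141.9 z 149.7 | F ex 2.78 ey -0.54 z 17.72 | w 0.0188 gf 79.4 | toolz [ 0.011  0.    -1.   ] tooly [0.988 0.152 0.011]
```

```bash
python3 -m pendant '{"translation":[[-0.24,-0.04,-0.20],[-0.49,-0.08,-0.38],[-0.77,-0.12,-0.52],[-1.06,-0.17,-0.62],[-1.37,-0.22,-0.68],[-1.68,-0.26,-0.70]],"delta_rot":[[0,0,0],[0,0,0],[0,0,0],[0,0,0],[0,0,0],[0,0,0]]}' >/dev/null; python3 st.py
python3 -m pendant '{"translation":[[-0.31,-0.05,0.02],[-0.61,-0.10,0.08],[-0.90,-0.14,0.18],[-1.18,-0.19,0.32],[-1.44,-0.23,0.49],[-1.67,-0.26,0.70]],"delta_rot":[[0,0,0],[0,0,0],[0,0,0],[0,0,0],[0,0,0],[0,0,0]]}' >/dev/null; python3 st.py
```

```text
t15.12 press x 3.6 y -141.8 z 127.7 | F ex 9.26 ey -1.29 z -6.14 | w 0.0187 gf 78.6 | toolz [ 0.006  0.001 -1.   ] tooly [0.988 0.153 0.006]
t15.88 press x -41.8 y -141.9 z 145.1 | F ex 3.92 ey -1.22 z -6.69 | w 0.0188 gf 78.7 | toolz [-0.  0. -1.] tooly [ 0.988  0.152 -0.   ]
```

```bash
python3 -m pendant '{"translation":[[-0.21,-0.04,0.24],[-0.38,-0.06,0.50],[-0.52,-0.09,0.78],[-0.62,-0.10,1.07],[-0.68,-0.11,1.38],[-0.70,-0.12,1.69]],"delta_rot":[[0,0,0],[0,0,0],[0,0,0],[0,0,0],[0,0,0],[0,0,0]]}' >/dev/null; python3 st.py
python3 -m pendant '{"translation":[[0.02,0.00,0.29],[0.07,0.01,0.59],[0.16,0.03,0.87],[0.29,0.05,1.14],[0.44,0.07,1.40],[0.63,0.10,1.63],[0.84,0.13,1.83],[1.08,0.17,2.01],[1.33,0.21,2.16],[1.61,0.25,2.27],[1.61,0.25,2.27]],"delta_rot":[[0,0,0],[0,0,0],[0,0,0],[0,0,0],[0,0,0],[0,0,0],[0,0,0],[0,0,0],[0,0,0],[0,0,0],[0,0,0]]}' >/dev/null; python3 st.py
```

```text
t16.62 press x -59.4 y -141.9 z 188.2 | F ex 3.97 ey -1.04 z -8.34 | w 0.0186 gf 78.7 | toolz [-0.  0. -1.] tooly [ 0.988  0.152 -0.   ]
t18.00 press x -17.5 y -141.9 z 244.9 | F ex 0.02 ey -0.40 z -8.89 | w 0.0188 gf 78.7 | toolz [ 0.001  0.    -1.   ] tooly [0.988 0.152 0.001]
```

```bash
python3 -m pendant '{"translation":[[0.2,0.03,0.06],[0.4,0.06,0.1],[0.55,0.09,0.11],[0.69,0.11,0.12],[0.69,0.11,0.12],[0.69,0.11,0.12]],"delta_rot":[[0,0,0],[0,0,0],[0,0,0],[0,0,0],[0,0,0],[0,0,0]]}' >/dev/null; python3 st.py
python3 - <<'E'
from h import *
p,d=grab_frame("wrist");q,_=grab_frame("top")
a=cv2.resize(p[60:180,190:350,::-1],(640,480),interpolation=cv2.INTER_CUBIC)
cv2.imwrite("pics/w4.png",a)
E
```

```text
t18.75 press x -1.5 y -141.8 z 247.7 | F ex -4.77 ey -0.12 z -8.54 | w 0.0190 gf 79.1 | toolz [-0.001 -0.    -1.   ] tooly [ 0.988  0.152 -0.001]
```

View pics/w4.png

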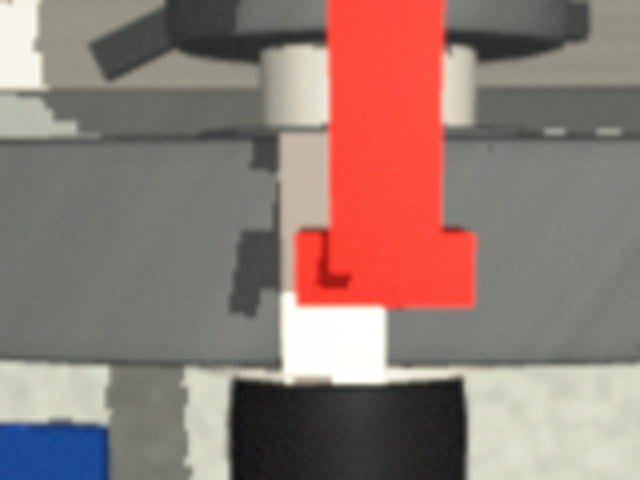

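The mark's centre is at crop column 333 and the pointer's at 386, so about 0.05 rad is still to go. I advance ~3 mm.

```bash
python3 -m pendant '{"translation":[[0.06,0.01,0],[0.12,0.02,0],[0.12,0.02,0],[0.12,0.02,0]],"delta_rot":[[0,0,0],[0,0,0],[0,0,0],[0,0,0]]}' >/dev/null; python3 st.py
python3 - <<'E'
from h import *
p,d=grab_frame("wrist")
r=p.astype(int);s=r[134:138];print("white cols",[np.where((s[i].min(-1)>190)&(np.arange(560)>245)&(np.arange(560)<300))[0][[0,-1]] for i in range(4)])
s=r[122:134];print("red",[np.where((s[i][:,0]>180)&(s[i][:,1]<110))[0][[0,-1]] for i in range(0,12,4)])
E
```

```text
t19.35 press x 1.2 y -141.9 z 247.7 | F ex -6.57 ey -0.73 z -6.07 | w 0.0187 gf 79.2 | toolz [-0.002 -0.    -1.   ] tooly [ 0.988  0.152 -0.002]Traceback (most recent call last):
  File "<stdin>", line 3, in <module>
IndexError: index 0 is out of bounds for axis 0 with size 0
```

```bash
python3 -m pendant '{"translation":[[0,0,0],[0,0,0],[0,0,0],[0,0,0],[0,0,0],[0,0,0]],"delta_rot":[[0,0,0],[0,0,0],[0,0,0],[0,0,0],[0,0,0],[0,0,0]]}' 1 >/dev/null; python3 st.py
python3 -m pendant '{"translation":[[0,0,1.5],[0,0,3],[0,0,3.8],[0,0,3.8],[0,0,3.8]],"delta_rot":[[0,0,0],[0,0,0],[0,0,0],[0,0,0],[0,0,0]]}' >/dev/null; python3 st.py
python3 - <<'E'
from h import *
p,d=grab_frame("wrist");c=calibration("wrist");cv2.imwrite("pics/w5.png",cv2.resize(p[0:210,140:420,::-1],(800,600),interpolation=cv2.INTER_CUBIC))
W=cloud(d,c);np.save("w5W.npy",W);np.save("w5p.npy",p)
E
```

```text
t20.15 press x 2.1 y -142.0 z 247.6 | F ex 0.32 ey 0.15 z 0.46 | w 0.0851 gf 0.0 | toolz [ 0.  0. -1.] tooly [0.988 0.152 0.   ]
t20.77 press x 1.6 y -142.0 z 341.3 | F ex -0.54 ey -0.53 z -0.10 | w 0.0852 gf 0.0 | toolz [-0.002  0.    -1.   ] tooly [ 0.988  0.152 -0.002]
```

View pics/w5.png

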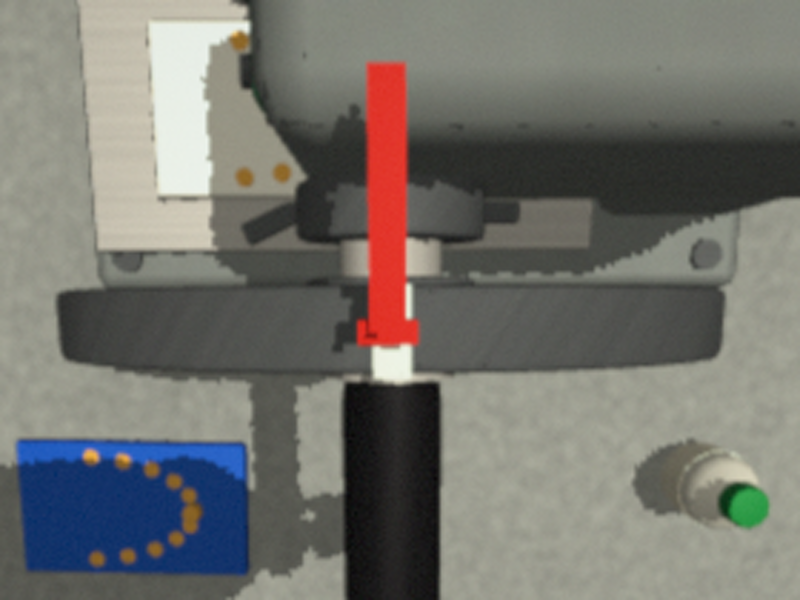

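The mark (column 392) is under the pointer (388) and the handle is straight up, about 0.01 rad off. The dropper and blue plate are untouched. The stroke may have relaxed the plate's bearing, so I feel it once more with the shut fingers.

```bash
python3 -m pendant '{"translation":[[-1.5,1.2,0.2],[-3,2.4,0.2],[-4.5,3.7,0],[-5.9,4.85,0],[-5.9,4.85,0],[-5.9,4.85,0]],"delta_rot":[[0,0,0],[0,0,0],[0,0,0],[0,0,0],[0.2,-1.2,0],[0.375,-2.37,0]]}' 0 >/dev/null; python3 st.py
python3 -m pendant '{"translation":[[0,0,-2],[0,0,-4],[0,0,-6],[0,0,-8],[0,0,-10],[0,0,-11],[0,0,-11],[0,0,-11]],"delta_rot":[[0,0,0],[0,0,0],[0,0,0],[0,0,0],[0,0,0],[0,0,0],[0,0,0],[0,0,0]]}' >/dev/null; python3 st.py
python3 - <<'E'
from h import *
p,d=grab_frame("wrist");cv2.imwrite("pics/w6.png",p[:,:,::-1])
E
```

```text
t21.57 press x -125.2 y 1.2 z 341.6 | F ex -0.09 ey -0.85 z -0.11 | w 0.0004 gf 0.0 | toolz [ 0.207  0.033 -0.978] tooly [0.966 0.15  0.21 ]
t22.57 press x -124.3 y 1.1 z 68.1 | F ex -0.25 ey 0.38 z 0.12 | w 0.0002 gf 0.0 | toolz [ 0.206  0.033 -0.978] tooly [0.967 0.149 0.208]
```

View pics/w6.png

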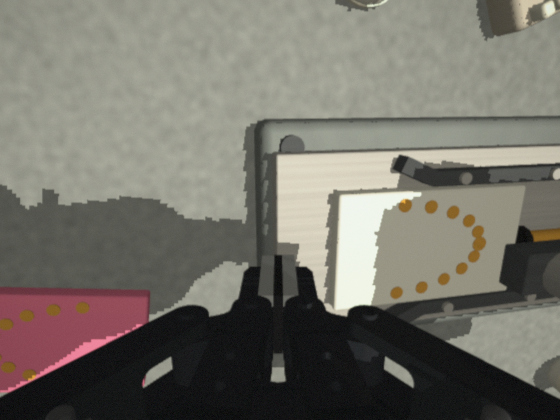

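The pin is now flush at (480,243), and the pad meets the plate edge at (522,236). A gentle feel of the plate follows.

```bash
python3 -m pendant '{"translation":[[0,0,-0.5],[0,0,-0.86],[0.2,0.03,-0.86],[0.4,0.06,-0.86],[0.6,0.095,-0.86],[0.75,0.12,-0.86],[0.87,0.138,-0.86],[0.87,0.138,-0.86]],"delta_rot":[[0,0,0],[0,0,0],[0,0,0],[0,0,0],[0,0,0],[0,0,0],[0,0,0],[0,0,0]]}' >/dev/null; python3 g.py && \
python3 -m pendant '{"translation":[[0.02,0.003,0],[0.04,0.006,0],[0.04,0.006,0]],"delta_rot":[[0,0,0],[0,0,0],[0,0,0]]}'>/dev/null; python3 g.py && \
python3 -m pendant '{"translation":[[0.02,0.003,0],[0.04,0.006,0],[0.04,0.006,0]],"delta_rot":[[0,0,0],[0,0,0],[0,0,0]]}'>/dev/null; python3 g.py && \
python3 -m pendant '{"translation":[[0.02,0.003,0],[0.04,0.006,0],[0.04,0.006,0]],"delta_rot":[[0,0,0],[0,0,0],[0,0,0]]}'>/dev/null; python3 g.py && \
python3 -m pendant '{"translation":[[0.02,0.003,0],[0.04,0.006,0],[0.04,0.006,0]],"delta_rot":[[0,0,0],[0,0,0],[0,0,0]]}'>/dev/null; python3 g.py && \
python3 -m pendant '{"translation":[[0.02,0.003,0],[0.04,0.006,0],[0.04,0.006,0]],"delta_rot":[[0,0,0],[0,0,0],[0,0,0]]}'>/dev/null; python3 g.py && \
python3 -m pendant '{"translation":[[0.02,0.003,0],[0.04,0.006,0],[0.04,0.006,0]],"delta_rot":[[0,0,0],[0,0,0],[0,0,0]]}'>/dev/null; python3 g.py
```

```text
t23.62 press x -102.4 y 0.9 z 46.1 | F ex -0.32 ey -0.56 z -0.28 | w 0.0000 gf 0.0 | toolz [ 0.205  0.033 -0.978] tooly [0.967 0.149 0.208]
t24.00 press x -101.6 y 0.9 z 46.0 | F ex -0.01 ey 0.94 z -0.19 | w -0.0002 gf 0.0 | toolz [ 0.205  0.032 -0.978] tooly [0.967 0.149 0.208]
t24.38 press x -100.5 y 0.9 z 46.1 | F ex 0.15 ey -0.86 z 0.25 | w -0.0000 gf 0.0 | toolz [ 0.205  0.033 -0.978] tooly [0.967 0.149 0.208]
t24.75 press x -99.5 y 0.8 z 46.1 | F ex -0.35 ey 0.14 z -0.67 | w 0.0003 gf 0.0 | toolz [ 0.205  0.033 -0.978] tooly [0.967 0.149 0.208]
t25.12 press x -98.5 y 0.9 z 46.1 | F ex -0.16 ey 0.55 z -0.81 | w 0.0000 gf 0.0 | toolz [ 0.205  0.033 -0.978] tooly [0.967 0.149 0.208]
t25.50 press x -97.6 y 0.8 z 46.0 | F ex 0.86 ey 0.32 z 0.35 | w 0.0002 gf 0.1 | toolz [ 0.205  0.032 -0.978] tooly [0.967 0.149 0.208]
t25.88 press x -97.1 y 0.7 z 45.9 | F ex -3.05 ey 0.03 z 1.75 | w 0.0001 gf 1.5 | toolz [ 0.204  0.032 -0.978] tooly [0.967 0.149 0.207]
```

The plate was met at the same place and bears on the stop at about 3 N. I withdraw and hand in.

```bash
python3 -m pendant '{"translation":[[0,0,0],[-0.1,-0.016,0],[-0.4,-0.06,0],[-1.1,-0.18,0],[-1.1,-0.18,1.5],[-1.1,-0.18,4],[-1.1,-0.18,6],[-1.1,-0.18,6],[-1.1,-0.18,6]],"delta_rot":[[0,0,0],[0,0,0],[0,0,0],[0,0,0],[0,0,0],[0,0,0],[0,0,0],[0,0,0],[0,0,0]]}' >/dev/null; python3 st.py; python3 -c "
from bench import hand_in;print(hand_in())"
```

```text
t27.00 press x -125.1 y 0.2 z 195.6 | F ex 0.07 ey 0.26 z -0.05 | w -0.0001 gf 0.0 | toolz [ 0.205  0.032 -0.978] tooly [0.967 0.148 0.208]
the job is handed in; nothing more can be done
None
```

The job is handed in at 27 s (no verdict was returned): the plate is home against the stop (felt at about 3 N), the pin looks flush in the wrist picture, the flywheel has made one revolution with its mark about 0.01 rad from the pointer, the handle is released, and the arm touched nothing else on the bench.

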